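# Shake the red bobbin out of the bobbin bank

### The job

Two narrow clear bobbin banks stand slot-down on the table at the left. Pick up the one with orange ends, which holds the red bobbin, lift it well above the blue drawer cabinet, carry it level and smoothly over to the blue tray on the other table, and rock or shake it there, slot down, until the bobbin drops through the slot into the tray. Then stand the bank back on its end plates on the table it came from, let go, and leave the grey-ended bank alone.

Things in the scene. Friction and masses are not known exactly. Their poses are not given: they have to be found in the camera images.
- bank_orange: Clear bobbin bank, orange end plates, loose, 250 g, slot below. Origin: centre of underside, table level; x along its length, y across, z up. 96 (x) by 60 (y) by 74 mm (z); end plates (9 mm thick) are its feet. Clear body between: 78 mm long, 19.5 mm thick in y, z = 10 to 64 mm. Grip across y from above at mid length, fingertips 25 mm over the table, about 30 N.
- bank_grey: The other bobbin bank, of the same shape, size and frame, with grey end plates and a cream bobbin inside; to be left where it stands.
- bobbin_red: Red bobbin, 21 mm in diameter, 10 mm wide, standing on its rim in the 13.5 mm wide channel of bank_orange, beside the slot (20 to 29 mm from the bank's middle along x). Origin: centre of one flat face; z is its axle, pointing to the other face.
- tray: Blue open tray fixed to the table at the right, 120 (x) by 140 (y) by 28 mm high, walls and floor 4 mm thick. Origin: centre of its underside at table level, z up. On the way from the banks stands a fixed drawer cabinet (x = 0.26 to 0.44, y = -0.15 to 0.04 m), top at z = 0.165 m: carry the bank's underside at 0.2 m or more. Machine heads stand beyond x = 0.7 m: rock sideways (in y).
- slot (a point): Middle of the slot in the channel floor of bank_orange, 13 mm above its underside; axes as the bank's. Slot 28 (x) by 13.5 mm (y), floor 3 mm thick, a 1.5 mm rounded lip at each end holds the bobbin back while carried level. Tilting about y by 40 degrees (bobbin's end high), or brisk shaking along x, sends it over the lip; it may skip the slot: rock to both sides until it falls.
Not all that is in view belongs to the job. What is shaped like the bank_orange but purple is not meant.

How it is judged:
On the way, in this order (a step that is already met when the one before it is completed fails the run):
1. the orange-ended bank is held up over the tray with the red bobbin still inside (height (world z) of bank_orange above 0.03 m and horizontal distance between bank_orange and tray below 0.1 m and distance between bobbin_red and bank_orange below 0.06 m and z of bobbin_red in the frame of bank_orange above 0.015 m), for 0.1 s.
2. the red bobbin has dropped into the tray while the bank is held above it (height (world z) of bank_orange above 0.025 m and z of bobbin_red in the frame of bank_orange below 0.005 m and x of bobbin_red in the frame of tray between -0.06 and 0.06 m and y of bobbin_red in the frame of tray between -0.07 and 0.07 m and height (world z) of bobbin_red below 0.025 m), for 0.1 s.
At the end, for the whole second after the job is handed in: The red bobbin is in the tray (lying or standing, within its walls and on its floor), and the orange-ended bank stands still, slot down on its end plates within 10 degrees of upright, on the left-hand table it came from, released (x of bobbin_red in the frame of tray between -0.06 and 0.06 m and y of bobbin_red in the frame of tray between -0.07 and 0.07 m and height (world z) of bobbin_red below 0.025 m and world y of bank_orange above 0.1 m and height (world z) of bank_orange between -0.01 and 0.01 m and angle between bank_orange's own z axis and vertical below 0.17 rad and linear speed of bank_orange below 0.02 m/s); the robot touches nothing.
It fails at once if the grey-ended bank is shifted by more than 30 mm or tipped (distance of bank_grey from where it was at the start of the episode above 0.03 m or angle between bank_grey's own z axis and vertical above 0.35 rad).
It also fails if it takes over 61 s, if anything falls off the work surface, if the arm or the gripper's body presses on something with over 40 N, if the wrist force passes 120 N, or if a joint passes its speed limit or range.

### The arm

A 7-joint arm with a two-finger parallel gripper is mounted at the origin on a cart in front of the work surface, level with it; the furniture and walls round the work are solid. World frame = base frame: x ahead of the robot, y to its left, z up, the work surface at z = 0. Lengths are in m, angles in rad, forces in N, time in s.
With the tool pointing down it reaches from about 0.4 to 0.875 m from the base axis. Payload 6.5 kg.
Tool frame: the origin (TCP) lies midway between the tips of the shut fingers; the grasp point (between the pads) lies 19 mm behind it; z points along the fingers, y is the line along which they close (so a half turn about z gives the same grasp; the last joint's range is limited). The gripper opens to 88 mm and grips with 3 to 60 N. Pads are 18 mm wide; open, the fingers measure 123 mm over their backs; the gripper's body (75 mm by 187 mm) begins 45 mm behind the grasp point.
Start: joints at [-1.263, 0.536, -0.004, 1.538, 0.003, 1.067, -0.071], TCP at [0.237, 0.605, 0.214] pointing down, gripper open.
Joint ranges: [-2.7, 2.7], [-0.37, 2.16], [-1.27, 1.26], [0.24, 2.4], [-1.31, 4.45], [0.19, 1.91], [-2.76, 2.76]. Speed limits (rad/s): [2.39, 2.39, 3.14, 3.14, 3.14, 3.14, 3.14].

### API

Orientations are given as a unit quaternion [w, x, y, z].
In Python, from workcell import r gives the robot as it stands.
- The arm moves only by the tool servo_tool, never from a script. Its argument "targets" is one flat list of numbers, 7 for each row, row after row: the closure in counts, from 0 (fully open) to 255 (shut), then the shift along the tool's x, y, z as a fraction of full scale, then the turn, a rotation vector about the tool's x, y, z as a fraction of full scale. In form: [grip, tx, ty, tz, wx, wy, wz, grip, tx, ty, tz, wx, wy, wz, ...]. A call has 1 to 12 rows; each row shifts and turns the commanded pose from where the row before left it, along the tool's axes as they then stand; what a row does not reach is not made up. Full scale, the value 1, is 0.1 m for a shift and 5 degrees for a turn. A row lasts 1/10 s, in which the tool goes at most 50 mm and 8.59 degrees, less where a joint would pass 70% of its speed; a pose out of reach is approached as far as the arm can. A call with a number of a shift or a turn outside -1 to 1 is refused whole. A call with a gripper value outside its range is refused whole. The fingers move at their own pace and stop on an object; "grip_force" is the grip in N (left out, the last holds). Time passes only in rows, so rows that do not move let the fingers close. It gives the time, the measured TCP pose, the force, the opening and the grip force at its end, in the units of the state.
- r.read_state(): the state, without advancing time (a new reading comes with each control period).
- r.camera(name): name is "side" or "top"; returns the picture (480x640x3 uint8, red, green, blue); there is no depth.
- r.camera_info(name): a dict with "fovy" (degrees; the focal length in pixels is half the picture's height over the tangent of half this angle, whatever the lens; pixels are square), "cx", "cy" (the principal point, pixels), "pose" (4x4, takes a point from camera to world coordinates). Camera axes: x right, y up, looking along -z (the intrinsics and any distortion apply to the point x, -y, -z); pixel columns grow to the right and rows downward; lengths in m; the calibration is good to about 2 mm. A picture is of the moment at which its call begins. camera_info takes no time and is no camera call.
- r.hand_in(): hands the job in; it is judged then, once.
The state is a dict: "clock": time; "q": joint angles; "qd": joint speeds; "effort": joint torques, N m; "ee_pos": TCP position; "orientation": TCP orientation; "wrist_force": force on the tool from outside, world axes, zero at the start; "moment": the same for the moment, N m; "gripper_width": opening from 0.0 (shut) to 1.0 (fully open); "grasp_force": force on a finger pad.
Only numpy, scipy, OpenCV 4.12 (cv2) and the standard library are available. Lean on these libraries where they do the work, as an engineer would, in place of code of your own. Each camera call takes 0.05 s, during which the arm holds its last target. There are 200 camera calls.

## Working session

There is one attempt and no reset: what is moved stays moved. The work goes in short steps, Python scripts to look and compute and a tool call to move; the robot and the scene stay as the last step left them, time stands still between calls to the robot, and variables do not carry over. Pictures are saved under pics/ and viewed, at most 10 in all, crops included, and the job is handed in when it is done.

Besides the shell and the picture viewer there is one more tool, called after "Emit:" as name(argument=value, ...) on one line, values as JSON. servo_tool: Moves the arm, as the interface text tells. Its arguments: {"type":"object","properties":{"targets":{"type":"array"},"grip_force":{"type":"number"}},"required":["targets"]}

```bash
mkdir -p pics; ls; python3 - <<'E'
from workcell import r
import cv2,numpy as np
print(r.read_state())
for n in("side","top"):
    i=r.camera_info(n);print(n,{k:(np.round(v,4).tolist() if k=="pose" else v) for k,v in i.items()})
    cv2.imwrite(f"pics/{n}0.png",r.camera(n)[:,:,::-1])
E
```

```text
pics
{'clock': 0.0, 'q': array([-1.26321193,  0.53716909, -0.00444931,  1.53886799,  0.00259204,
        1.06727779, -0.07119288]), 'qd': array([-0.00029405,  0.0004455 ,  0.00215174, -0.00054906, -0.00086391,
       -0.00012043,  0.00083081]), 'effort': array([-1.82968515e-04, -5.70980251e+01,  9.90482345e-01, -2.51604223e+01,
       -5.62771037e-02,  1.79927488e-02,  1.81536675e-04]), 'ee_pos': array([0.23711317, 0.60450632, 0.21303911]), 'orientation': array([-1.03278146e-04,  1.85764582e-01,  9.82593906e-01, -8.51989279e-04]), 'wrist_force': array([0.18078537, 0.11438475, 0.77138856]), 'moment': array([ 0.0292171 , -0.03292109, -0.03466605]), 'grasp_force': 0.0, 'gripper_width': 0.9968051522318946}
side {'fovy': 47.96766049062606, 'cx': 325.91975392531356, 'cy': 244.73128026966242, 'pose': [[0.8677, 0.2508, -0.4292, -0.1289], [-0.497, 0.4566, -0.7379, -1.0775], [0.0109, 0.8536, 0.5208, 0.8235], [0.0, 0.0, 0.0, 1.0]]}
top {'fovy': 53.98101572450467, 'cx': 320.2852018245268, 'cy': 235.6471318462676, 'pose': [[0.0223, 0.9955, -0.0921, 0.3899], [-0.9994, 0.0246, 0.0239, 0.0533], [0.026, 0.0915, 0.9955, 1.2338], [0.0, 0.0, 0.0, 1.0]]}
```

View pics/top0.png

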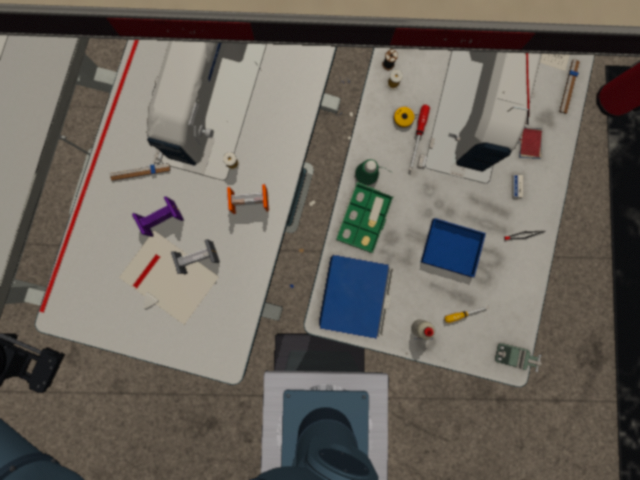

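View pics/side0.png

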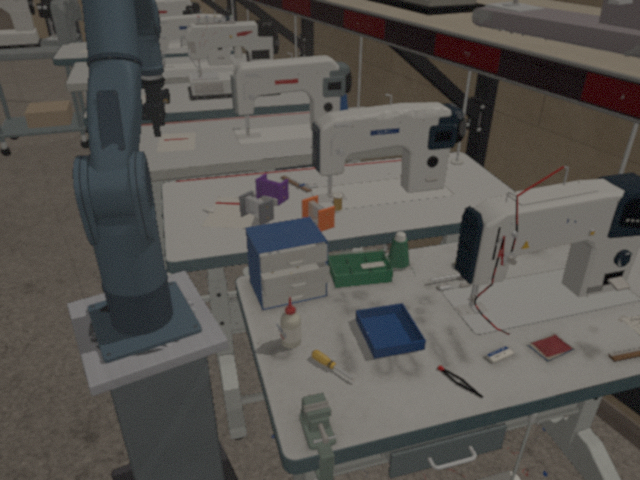

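Top view: orange bank with plates at about (234,200) and (265,197), grey at (195,257), purple at (157,216), tray at (453,247). Side view: orange at (318,212), grey at (257,207), tray at (390,330), and the arm is clear of everything. Next I measure positions.

```bash
cat > h.py <<'E'
from workcell import r
import cv2,numpy as np
def ray(n,u,v):
    i=r.camera_info(n);f=240/np.tan(np.radians(i["fovy"]/2));P=np.array(i["pose"])
    d=P[:3,:3]@np.array([(u-i["cx"])/f,-(v-i["cy"])/f,-1]);return P[:3,3],d
def plane(n,u,v,z):
    o,d=ray(n,u,v);return (o+d*(z-o[2])/d[2])[:2]
def proj(n,p):
    i=r.camera_info(n);f=240/np.tan(np.radians(i["fovy"]/2));P=np.array(i["pose"])
    c=P[:3,:3].T@(np.array(p)-P[:3,3]);return np.array([i["cx"]+f*c[0]/-c[2],i["cy"]-f*c[1]/-c[2]])
def hsv(im): return cv2.cvtColor(im,cv2.COLOR_RGB2HSV)
def blobs(m,amin=20):
    n,l,s,c=cv2.connectedComponentsWithStats(m.astype(np.uint8)*255)
    return [(s[k],c[k],l==k) for k in range(1,n) if s[k][4]>=amin]
def rect(mask,n,z):
    ct=max(cv2.findContours(mask.astype(np.uint8),cv2.RETR_EXTERNAL,cv2.CHAIN_APPROX_NONE)[0],key=len)[:,0]
    w=np.array([plane(n,u,v,z) for u,v in ct],np.float32)*1000
    return cv2.minAreaRect(w)
E
python3 - <<'E'
from h import *
im=r.camera("top");h=hsv(im)
o=(h[...,0]>5)&(h[...,0]<16)&(h[...,1]>150)&(h[...,2]>120);o[:170]=0;o[220:]=0
for s,c,m in blobs(o): print("orange",s,c,rect(m,"top",.074))
print("all",rect(o,"top",.074))
b=(h[...,0]>100)&(h[...,0]<125)&(h[...,1]>120);b[:,:415]=0;b[:210]=0;b[290:]=0;b[:,495:]=0
for s,c,m in blobs(b,200): print("tray",s,rect(m,"top",.028),rect(m,"top",0))
c1=cv2.resize(im[170:290,120:280],None,fx=4,fy=4,interpolation=cv2.INTER_CUBIC)
s=r.camera("side");c2=cv2.resize(s[170:240,230:350],None,fx=5.33,fy=5.33,interpolation=cv2.INTER_CUBIC)
cv2.imwrite("pics/c1.png",c1[:,:,::-1]);cv2.imwrite("pics/c2.png",c2[:,:,::-1])
E
```

```text
orange [262 185   6  23  94] [264.44680851 195.9787234 ] ((592.9099731445312, 165.874755859375), (55.70574951171875, 10.96322250366211), 5.4441752433776855)
orange [227 187   5  23  80] [229.1875 198.125 ] ((585.3108520507812, 253.76516723632812), (55.261451721191406, 9.880539894104004), 2.3133738040924072)
all ((592.9099731445312, 165.874755859375), (55.70574951171875, 10.96322250366211), 5.4441752433776855)
tray [ 422  219   62   58 2429] ((479.54437255859375, -318.96563720703125), (139.91220092773438, 117.49039459228516), 74.63719940185547) ((481.62542724609375, -327.608642578125), (143.1610107421875, 120.21857452392578), 74.63719940185547)
```

View pics/c1.png

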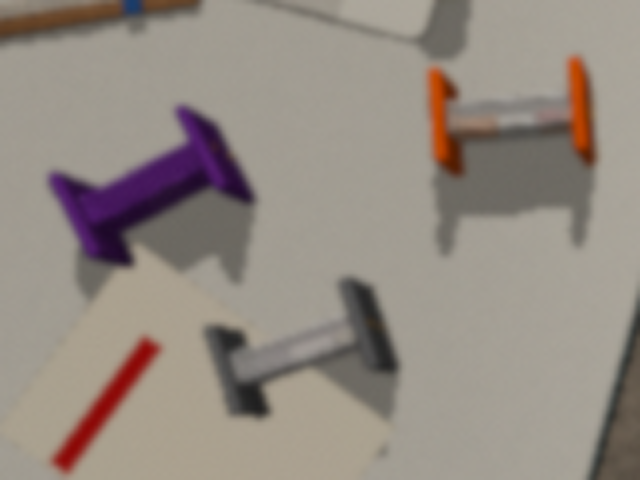

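The crop shows the orange bank's plates at crop (445,120) and (582,110), with the body between them near crop y 115. The plate spacing measured 88 mm against 87 expected, and the tray 140x117 mm, so both sizes fit. Before moving I check the bank against the side view.

```bash
python3 - <<'E'
from h import *
h=hsv(r.camera("side"))
o=(h[...,0]>4)&(h[...,0]<17)&(h[...,1]>130);o[:,:290]=0;o[:185]=0;o[240:]=0;o[:,350:]=0
for s,c,m in blobs(o): print(s,c)
ax=np.array([-.08,.997]);ay=np.array([.997,.08]);C=np.array([.589,.210])
P=np.array([proj("side",[*(C+a*ax*.048+b*ay*.03),z]) for a in(-1,1) for b in(-1,1) for z in(0,.074)])
print(P.min(0),P.max(0));print(P.round(1)[:4])
print(plane("top",248,198.8,.064), proj("top",[.589,.21,.064]))
E
```

```text
[303 196  14  21 114] [307.         205.00877193]
[318 206  18  25 309] [326.10679612 217.97411003]
[301.01615543 194.61465614] [334.78251388 233.04572779]
[[318.2 233. ]
 [318.3 211.5]
 [334.3 227.7]
 [334.8 206.4]]
[0.58620092 0.20812681] [247.2898896  197.67464303]
```

Emit:
servo_tool(targets=[0, -0.2, -0.1, 0, 0, 0, 0, 0, -0.4, -0.2, 0, 0, 0, 0, 0, -0.4, -0.2, 0, 0, 0, 1, 0, -0.4, -0.2, 0, 0, 0, 0, 0, -0.4, -0.2, 0, 0, 0, 0, 0, -0.4, -0.2, 0, 0, 0, 0], grip_force=30)

```text
clock: 0.85
ee_pos: [0.3938, 0.4133, 0.2139]
orientation: [0.0, 0.228, 0.974, 0.0]
wrist_force: [0.2, 0.4, -0.5]
gripper_width: 0.996
grasp_force: 0.0
```

The side view's orange extent (303–336, 196–231) matches the predicted box (301–335, 195–233), so the bank centre is about (0.589, 0.210). Continuing to a point above it.

Emit:
servo_tool(targets=[0, -0.4, -0.14, 0, 0, 0, 0, 0, -0.4, -0.14, 0, 0, 0, 0, 0, -0.4, -0.14, 0, 0, 0, 0, 0, -0.4, -0.14, 0, 0, 0, 0, 0, -0.4, -0.14, 0, 0, 0, 0, 0, -0.4, -0.14, 0, 0, 0, 0, 0, -0.25, -0.12, 0, 0, 0, 0, 0, 0, 0, 0, 0, 0, 1, 0, 0, 0, 0, 0, 0, 1, 0, 0, 0, 0, 0, 0, 1, 0, 0, 0, 0, 0, 0, 1, 0, 0, 0, 0, 0, 0, 1])

```text
clock: 2.05
ee_pos: [0.5875, 0.2111, 0.2138]
orientation: [-0.0, 0.435, 0.9, -0.0]
wrist_force: [-0.6, 0.0, 1.1]
gripper_width: 0.998
grasp_force: 0.0
```

Emit:
servo_tool(targets=[0, 0, 0, 0, 0, 0, 1, 0, 0, 0, 0, 0, 0, 1, 0, 0, 0, 0, 0, 0, 1, 0, 0, 0, 0, 0, 0, 1, 0, 0, 0, 0, 0, 0, 1, 0, 0, 0, 0, 0, 0, 1, 0, 0, 0, 0, 0, 0, 0.8, 0, 0, 0, 0, 0, 0, 0, 0, 0, 0, 0, 0, 0, 0])

```text
clock: 2.95
ee_pos: [0.5875, 0.2111, 0.2138]
orientation: [-0.0, 0.678, 0.736, -0.0]
wrist_force: [-0.7, -0.1, 0.1]
gripper_width: 0.999
grasp_force: 0.0
```

Emit:
servo_tool(targets=[0, -0.01, 0.015, 0.2, 0, 0, 0, 0, 0, 0, 0.4, 0, 0, 0, 0, 0, 0, 0.4, 0, 0, 0, 0, 0, 0, 0.4, 0, 0, 0, 0, 0, 0, 0.3, 0, 0, 0, 0, 0, 0, 0.12, 0, 0, 0, 0, 0, 0, 0.068, 0, 0, 0, 0, 0, 0, 0, 0, 0, 0], grip_force=30)

```text
clock: 3.75
ee_pos: [0.5896, 0.2102, 0.0254]
orientation: [0.0, 0.678, 0.735, 0.0]
wrist_force: [0.2, -0.9, 0.1]
gripper_width: 1.0
grasp_force: 0.0
```

Emit:
servo_tool(targets=[120, 0, 0, 0, 0, 0, 0, 180, 0, 0, 0, 0, 0, 0, 220, 0, 0, 0, 0, 0, 0, 255, 0, 0, 0, 0, 0, 0, 255, 0, 0, 0, 0, 0, 0, 255, 0, 0, 0, 0, 0, 0, 255, 0, 0, 0, 0, 0, 0, 255, 0, 0, 0, 0, 0, 0, 255, 0, 0, 0, 0, 0, 0, 255, 0, 0, 0, 0, 0, 0], grip_force=30)

```text
clock: 4.75
ee_pos: [0.5892, 0.2102, 0.0251]
orientation: [0.0, 0.678, 0.735, 0.0]
wrist_force: [1.1, -0.6, -0.7]
gripper_width: 0.221
grasp_force: 29.8
```

Opening is 19.4 mm, so the body is held. Lifting gently.

Emit:
servo_tool(targets=[255, 0, 0, -0.05, 0, 0, 0, 255, 0, 0, -0.1, 0, 0, 0, 255, 0, 0, -0.15, 0, 0, 0, 255, 0, 0, -0.2, 0, 0, 0, 255, 0, 0, -0.25, 0, 0, 0, 255, 0, 0, -0.3, 0, 0, 0, 255, 0, 0, -0.3, 0, 0, 0, 255, 0, 0, -0.3, 0, 0, 0, 255, 0, 0, -0.2, 0, 0, 0, 255, 0, 0, -0.15, 0, 0, 0, 255, 0, 0, -0.1, 0, 0, 0, 255, 0, 0, -0.05, 0, 0, 0])

```text
clock: 5.95
ee_pos: [0.5892, 0.2102, 0.241]
orientation: [0.0, 0.678, 0.735, 0.0]
wrist_force: [0.5, 0.3, -2.7]
gripper_width: 0.218
grasp_force: 29.8
```

Emit:
servo_tool(targets=[255, -0.04, -0.012, 0, 0, 0, 0, 255, -0.08, -0.024, 0, 0, 0, 0, 255, -0.12, -0.036, 0, 0, 0, 0, 255, -0.16, -0.048, 0, 0, 0, 0, 255, -0.2, -0.058, 0, 0, 0, 0, 255, -0.2, -0.058, 0, 0, 0, 0, 255, -0.2, -0.058, 0, 0, 0, 0, 255, -0.2, -0.058, 0, 0, 0, 0, 255, -0.2, -0.058, 0, 0, 0, 0, 255, -0.2, -0.058, 0, 0, 0, 0, 255, -0.2, -0.058, 0, 0, 0, 0, 255, -0.2, -0.058, 0, 0, 0, 0])

```text
clock: 7.15
ee_pos: [0.5459, 0.0034, 0.2402]
orientation: [0.0, 0.679, 0.734, -0.0]
wrist_force: [-0.7, -0.5, -3.5]
gripper_width: 0.216
grasp_force: 29.8
```

Emit:
servo_tool(targets=[255, -0.2, -0.058, 0, 0, 0, 0, 255, -0.2, -0.058, 0, 0, 0, 0, 255, -0.2, -0.058, 0, 0, 0, 0, 255, -0.2, -0.058, 0, 0, 0, 0, 255, -0.2, -0.058, 0, 0, 0, 0, 255, -0.2, -0.058, 0, 0, 0, 0, 255, -0.2, -0.058, 0, 0, 0, 0, 255, -0.2, -0.058, 0, 0, 0, 0, 255, -0.2, -0.058, 0, 0, 0, 0, 255, -0.2, -0.058, 0, 0, 0, 0, 255, -0.2, -0.058, 0, 0, 0, 0, 255, -0.2, -0.058, 0, 0, 0, 0])

```text
clock: 8.35
ee_pos: [0.495, -0.2408, 0.2402]
orientation: [-0.0, 0.679, 0.734, -0.0]
wrist_force: [0.6, 0.5, -3.5]
gripper_width: 0.223
grasp_force: 29.8
```

Emit:
servo_tool(targets=[255, -0.2, -0.058, 0, 0, 0, 0, 255, -0.2, -0.058, 0, 0, 0, 0, 255, -0.16, -0.048, 0, 0, 0, 0.1, 255, -0.12, -0.036, 0, 0, 0, 0.3, 255, -0.08, -0.024, 0, 0, 0, 0.5, 255, -0.04, -0.012, 0, 0, 0, 0.6, 255, 0, 0, 0, 0, 0, 0.7, 255, 0, 0, 0, 0, 0, 0.7, 255, 0, 0, 0, 0, 0, 0.6, 255, 0, 0, 0, 0, 0, 0.4, 255, 0, 0, 0, 0, 0, 0.1, 255, 0, 0, 0, 0, 0, 0])

```text
clock: 9.55
ee_pos: [0.479, -0.3197, 0.24]
orientation: [-0.0, 0.795, 0.606, 0.0]
wrist_force: [0.1, -0.4, -3.5]
gripper_width: 0.218
grasp_force: 29.8
```

Emit:
servo_tool(targets=[255, 0, 0, 0.05, 0, 0, 0, 255, 0, 0, 0.1, 0, 0, 0, 255, 0, 0, 0.15, 0, 0, 0, 255, 0, 0, 0.2, 0, 0, 0, 255, 0, 0, 0.2, 0, 0, 0, 255, 0, 0, 0.2, 0, 0, 0, 255, 0, 0, 0.2, 0, 0, 0, 255, 0, 0, 0.15, 0, 0, 0, 255, 0, 0, 0.1, 0, 0, 0, 255, 0, 0, 0.05, 0, 0, 0, 255, 0, 0, 0, 0, 0, 0, 255, 0, 0, 0, 0, 0, 0])

```text
clock: 10.75
ee_pos: [0.4793, -0.3205, 0.1007]
orientation: [0.001, 0.796, 0.606, 0.0]
wrist_force: [-1.1, -0.7, -3.3]
gripper_width: 0.22
grasp_force: 29.8
```

```bash
python3 - <<'E'
from h import *
s=r.camera("side");cv2.imwrite("pics/s1.png",cv2.resize(s[220:380,300:500],None,fx=4,fy=4,interpolation=cv2.INTER_CUBIC)[:560,:,::-1])
E
```

```text
(no output)
```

View pics/s1.png

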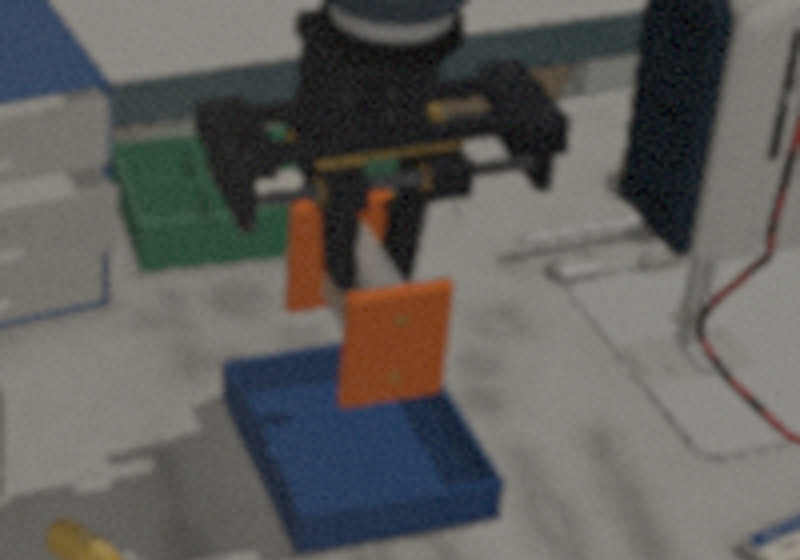

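The bank is level over the tray, with its near plate at crop (395,345). The tray is empty and the bobbin is still inside. Now rocking with the +y end up.

Emit:
servo_tool(targets=[255, 0, 0, 0, 0, 0.5, 0, 255, 0, 0, 0, 0, 1, 0, 255, 0, 0, 0, 0, 1, 0, 255, 0, 0, 0, 0, 1, 0, 255, 0, 0, 0, 0, 1, 0, 255, 0, 0, 0, 0, 1, 0, 255, 0, 0, 0, 0, 1, 0, 255, 0, 0, 0, 0, 1, 0, 255, 0, 0, 0, 0, 1, 0, 255, 0, 0, 0, 0, 0.5, 0, 255, 0, 0, 0, 0, 0, 0, 255, 0, 0, 0, 0, 0, 0])

```text
clock: 12.0
ee_pos: [0.4791, -0.3207, 0.1002]
orientation: [-0.231, 0.735, 0.56, 0.304]
wrist_force: [0.3, 0.3, -3.2]
gripper_width: 0.22
grasp_force: 29.8
```

```bash
cat > red.py <<'E'
from h import *
import sys
for n,b in(("side",(330,450,290,370)),("top",(400,520,200,300))):
    im=r.camera(n);h=hsv(im);x0,x1,y0,y1=b
    m=((h[...,0]<4)|(h[...,0]>172))&(h[...,1]>110)&(h[...,2]>60)
    k=np.zeros_like(m);k[y0:y1,x0:x1]=1
    for s,c,_ in blobs(m&k,6): print(n,s,c.round(1),plane(n,*c,.01).round(3))
    cv2.imwrite(f"pics/{n}_{sys.argv[1]}.png",cv2.resize(im[y0-40:y1+10,x0-20:x1+20],None,fx=4,fy=4,interpolation=cv2.INTER_CUBIC)[:,:,::-1])
E
python3 red.py a
```

```text
side [438 366   6   4  19] [440.4 367.7] [ 0.506 -0.475]
```

View pics/side_a.png

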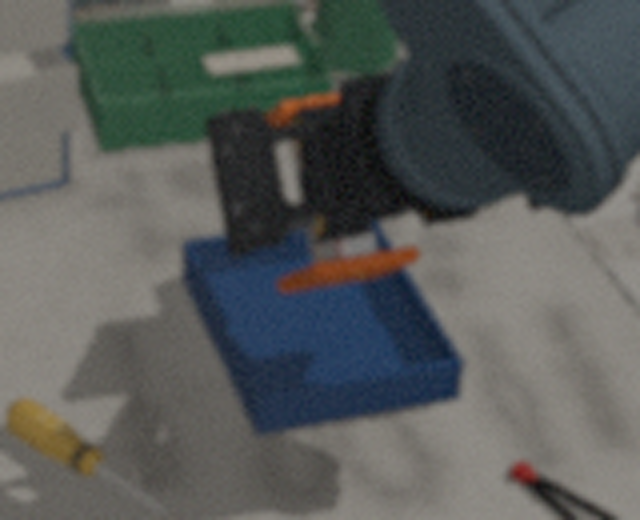

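The bank is tilted 45° with its -y plate low at crop (350,270). The tray is still empty, and a pinkish spot near that plate suggests the bobbin sits at the low end. Rocking to the other side.

Emit:
servo_tool(targets=[255, 0, 0, 0, 0, -1, 0, 255, 0, 0, 0, 0, -1, 0, 255, 0, 0, 0, 0, -1, 0, 255, 0, 0, 0, 0, -1, 0, 255, 0, 0, 0, 0, -1, 0, 255, 0, 0, 0, 0, -1, 0, 255, 0, 0, 0, 0, -1, 0, 255, 0, 0, 0, 0, -1, 0, 255, 0, 0, 0, 0, -1, 0, 255, 0, 0, 0, 0, -1, 0, 255, 0, 0, 0, 0, -1, 0, 255, 0, 0, 0, 0, -1, 0])

```text
clock: 13.3
ee_pos: [0.48, -0.3183, 0.1012]
orientation: [0.08, 0.788, 0.601, -0.103]
wrist_force: [-0.2, 0.2, -4.1]
gripper_width: 0.216
grasp_force: 29.8
```

Emit:
servo_tool(targets=[255, 0, 0, 0, 0, -1, 0, 255, 0, 0, 0, 0, -1, 0, 255, 0, 0, 0, 0, -1, 0, 255, 0, 0, 0, 0, -1, 0, 255, 0, 0, 0, 0, -1, 0, 255, 0, 0, 0, 0, -0.8, 0, 255, 0, 0, 0, 0, 0, 0, 255, 0, 0, 0, 0, 0, 0])

```text
clock: 14.1
ee_pos: [0.4795, -0.319, 0.1001]
orientation: [0.227, 0.738, 0.563, -0.297]
wrist_force: [-0.6, -0.3, -3.4]
gripper_width: 0.221
grasp_force: 29.8
```

```bash
python3 red.py b
```

```text
side [438 366   6   4  19] [440.4 367.7] [ 0.506 -0.475]
top [468 231   5   8  19] [469.4 234. ] [ 0.517 -0.368]
top [505 236   5   4  18] [507.  237.5] [ 0.51  -0.468]
```

View pics/top_b.png

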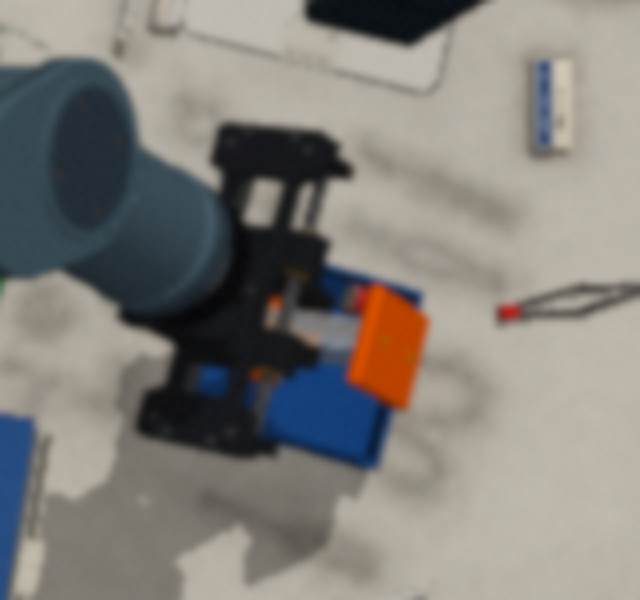

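The top view shows the red bobbin at crop (357,300), beside the tilted bank and off its body axis, so it lies on the tray floor near the +x wall. Levelling, lifting and confirming.

Emit:
servo_tool(targets=[255, 0, 0, 0, 0, 1, 0, 255, 0, 0, 0, 0, 1, 0, 255, 0, 0, 0, 0, 1, 0, 255, 0, 0, 0, 0, 1, 0, 255, 0, 0, 0, 0, 1, 0, 255, 0, 0, 0, 0, 1, 0, 255, 0, 0, 0, 0, 1, 0, 255, 0, 0, 0, 0, 1, 0, 255, 0, 0, 0, 0, 0.8, 0, 255, 0, 0, 0, 0, 0, 0, 255, 0, 0, 0, 0, 0, 0, 255, 0, 0, 0, 0, 0, 0])

```text
clock: 15.4
ee_pos: [0.479, -0.3192, 0.1002]
orientation: [0.0, 0.795, 0.606, -0.0]
wrist_force: [0.6, 1.0, -3.5]
gripper_width: 0.218
grasp_force: 29.8
```

Emit:
servo_tool(targets=[255, 0, 0, -0.2, 0, 0, 0, 255, 0, 0, -0.3, 0, 0, 0, 255, 0, 0, -0.3, 0, 0, 0, 255, 0, 0, -0.3, 0, 0, 0, 255, 0, 0, -0.2, 0, 0, 0, 255, 0, 0, -0.1, 0, 0, 0, 255, 0, 0, 0, 0, 0, 0])

```text
clock: 16.1
ee_pos: [0.4799, -0.3194, 0.2409]
orientation: [0.001, 0.795, 0.607, 0.0]
wrist_force: [0.0, 0.4, -2.9]
gripper_width: 0.216
grasp_force: 29.8
```

```bash
python3 red.py c; python3 -c "
from h import *;print(r.read_state())"
```

```text
side [438 366   6   4  19] [440.4 367.7] [ 0.506 -0.475]
{'clock': 16.2, 'q': array([ 0.0615366 ,  0.42930524,  0.59898744,  1.74150574, -0.27252529,
        1.05656622,  0.4861641 ]), 'qd': array([ 1.16294218e-02,  1.17596154e-02, -5.08635981e-03,  8.46286439e-03,
        3.93986390e-05,  2.16328112e-03,  9.47533321e-05]), 'effort': array([-9.68993199e-02, -4.68455243e+01,  7.97503173e+00, -2.58947611e+01,
       -2.10794125e-02,  3.32138711e-02, -1.20620878e-02]), 'ee_pos': array([ 0.47868137, -0.31903786,  0.2389758 ]), 'orientation': array([-7.35751874e-04,  7.95201194e-01,  6.06345081e-01, -4.04136101e-04]), 'wrist_force': array([-0.60160748, -0.03294078, -2.79616135]), 'moment': array([-0.04143096,  0.13629851,  0.02797366]), 'grasp_force': 29.83045220375061, 'gripper_width': 0.21578514426478157}
```

View pics/side_c.png

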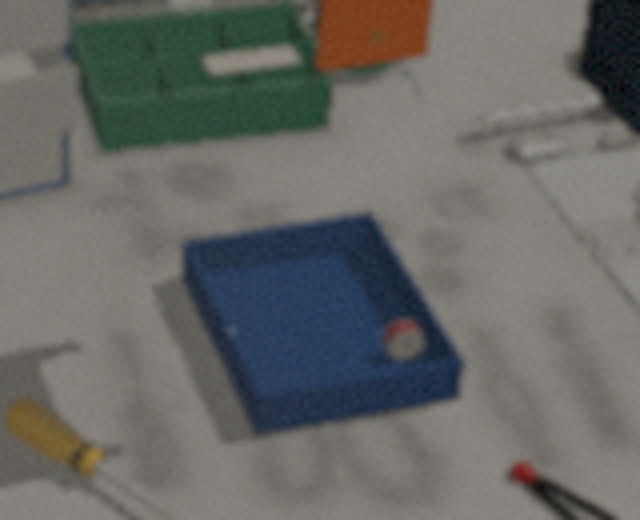

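The bobbin stands in the tray at crop (405,340), against the right wall. Carrying the bank back.

Emit:
servo_tool(targets=[255, 0, 0, 0, 0, 0, -0.8, 255, 0, 0, 0, 0, 0, -0.8, 255, 0, 0, 0, 0, 0, -0.8, 255, 0, 0, 0, 0, 0, -0.8, 255, 0, 0, 0, 0, 0, -0.84, 255, 0.2, 0.06, 0, 0, 0, 0, 255, 0.4, 0.117, 0, 0, 0, 0, 255, 0.4, 0.117, 0, 0, 0, 0, 255, 0.4, 0.117, 0, 0, 0, 0, 255, 0.4, 0.117, 0, 0, 0, 0, 255, 0.4, 0.117, 0, 0, 0, 0, 255, 0.4, 0.117, 0, 0, 0, 0])

```text
clock: 17.4
ee_pos: [0.5323, -0.0528, 0.2386]
orientation: [-0.001, 0.677, 0.736, -0.001]
wrist_force: [0.6, -0.2, -3.2]
gripper_width: 0.216
grasp_force: 29.8
```

Emit:
servo_tool(targets=[255, 0.4, 0.117, 0, 0, 0, 0, 255, 0.4, 0.117, 0, 0, 0, 0, 255, 0.4, 0.117, 0, 0, 0, 0, 255, 0.4, 0.117, 0, 0, 0, 0, 255, 0.4, 0.117, 0, 0, 0, 0, 255, 0.4, 0.117, 0, 0, 0, 0, 255, 0.2, 0.06, 0, 0, 0, 0, 255, 0, 0, 0, 0, 0, 0, 255, 0, 0, 0, 0, 0, 0])

```text
clock: 18.3
ee_pos: [0.5868, 0.2096, 0.2388]
orientation: [0.0, 0.677, 0.736, -0.001]
wrist_force: [0.1, 0.3, -3.7]
gripper_width: 0.22
grasp_force: 29.8
```

Emit:
servo_tool(targets=[255, 0, 0, 0.2, 0, 0, 0, 255, 0, 0, 0.3, 0, 0, 0, 255, 0, 0, 0.4, 0, 0, 0, 255, 0, 0, 0.4, 0, 0, 0, 255, 0, 0, 0.4, 0, 0, 0, 255, 0, 0, 0.2, 0, 0, 0, 255, 0, 0, 0.1, 0, 0, 0, 255, 0, 0, 0, 0, 0, 0, 255, 0, 0, 0, 0, 0, 0])

```text
clock: 19.2
ee_pos: [0.5885, 0.2101, 0.0413]
orientation: [0.001, 0.677, 0.736, 0.001]
wrist_force: [-0.6, 0.7, -3.1]
gripper_width: 0.219
grasp_force: 29.8
```

```bash
python3 - <<'E'
from h import *
s=r.camera("side");cv2.imwrite("pics/s2.png",cv2.resize(s[150:250,230:370],None,fx=5,fy=5,interpolation=cv2.INTER_CUBIC)[:,:,::-1])
E
```

```text
(no output)
```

View pics/s2.png

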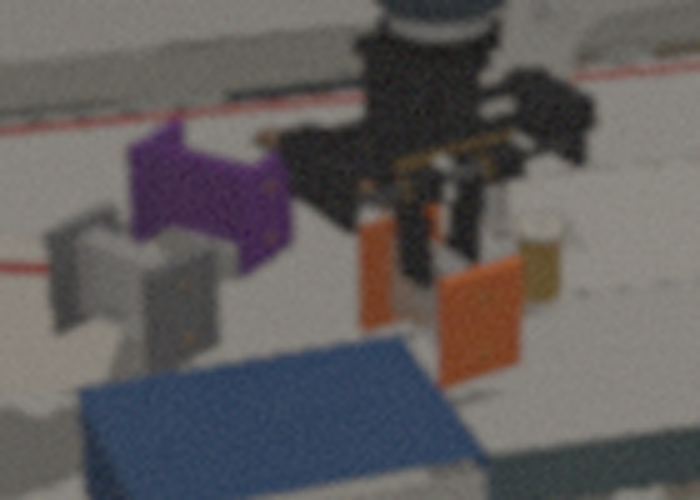

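The bank hangs level over its old spot, with the near plate at crop (480,320). The grey bank has not moved. Lowering it the last 15 mm in small steps.

Emit:
servo_tool(targets=[255, 0, 0, 0.08, 0, 0, 0, 255, 0, 0, 0.04, 0, 0, 0, 255, 0, 0, 0.02, 0, 0, 0, 255, 0, 0, 0.015, 0, 0, 0, 255, 0, 0, 0, 0, 0, 0, 255, 0, 0, 0, 0, 0, 0])

```text
clock: 19.85
ee_pos: [0.5872, 0.2108, 0.0251]
orientation: [-0.0, 0.677, 0.736, -0.0]
wrist_force: [-3.8, -0.9, 4.2]
gripper_width: 0.221
grasp_force: 29.8
```

The wrist force changed sign, so the bank is on the table. Opening straight up and away.

Emit:
servo_tool(targets=[190, 0, 0, 0, 0, 0, 0, 150, 0, 0, 0, 0, 0, 0, 80, 0, 0, 0, 0, 0, 0, 0, 0, 0, 0, 0, 0, 0, 0, 0, 0, 0, 0, 0, 0, 0, 0, 0, 0, 0, 0, 0, 0, 0, 0, 0, 0, 0, 0, 0, 0, 0, 0, 0, 0, 0])

```text
clock: 20.65
ee_pos: [0.5874, 0.2108, 0.0246]
orientation: [0.0, 0.677, 0.736, 0.0]
wrist_force: [0.1, -0.8, -0.1]
gripper_width: 0.864
grasp_force: 0.0
```

Emit:
servo_tool(targets=[0, 0, 0, -0.1, 0, 0, 0, 0, 0, 0, -0.2, 0, 0, 0, 0, 0, 0, -0.3, 0, 0, 0, 0, 0, 0, -0.4, 0, 0, 0, 0, 0, 0, -0.4, 0, 0, 0, 0, 0, 0, -0.3, 0, 0, 0, 0, 0, 0, -0.2, 0, 0, 0, 0, 0, 0, 0, 0, 0, 0, 0, 0, 0, 0, 0, 0, 0, 0, 0, 0, 0, 0, 0, 0])

```text
clock: 21.65
ee_pos: [0.5865, 0.2106, 0.2134]
orientation: [-0.0, 0.677, 0.736, -0.001]
wrist_force: [-1.1, 0.7, -0.8]
gripper_width: 1.0
grasp_force: 0.0
```

```bash
python3 - <<'E'
from h import *
s=r.camera("side");a=s[170:240,230:350];b=s[290:360,330:450]
cv2.imwrite("pics/s3.png",cv2.resize(np.vstack([a,b]),None,fx=4,fy=4,interpolation=cv2.INTER_CUBIC)[:,:,::-1])
h=hsv(s);o=(h[...,0]>4)&(h[...,0]<17)&(h[...,1]>130);o[:,:290]=0;o[:185]=0;o[240:]=0;o[:,350:]=0
for q,c,m in blobs(o): print(q,c)
E
```

```text
[302 196  15  21 116] [306.12931034 204.89655172]
[317 207  18  23 307] [325.26384365 217.89576547]
```

View pics/s3.png

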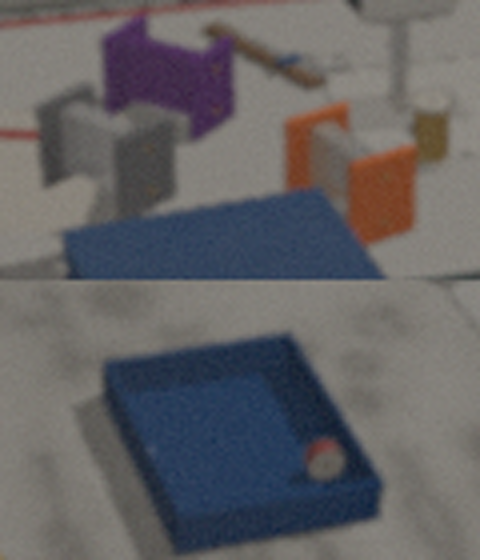

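The bank stands upright within 1 px of its start position, with its plates at (306,205) and (325,218) in the side view. The bobbin is in the tray and the gripper is clear, so I'm handing in.

```bash
python3 -c "
from workcell import r
print(r.hand_in())"
```

```text
the job is handed in; nothing more can be done
None
```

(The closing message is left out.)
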